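Move the scoop to the other serving station's fold-down hook

TASK

The serving station with the empty pan is closing: flip the folded hook over the walnuts all the way down, take the scoop off the other hook and hang it by its handle loop on the one you opened, then fold the emptied hook up flat against its board so that no sleeve catches on it. The scoop is clean, so carry it across without laying it on the counter, and leave the jar, the pot, the weight and the tub standing where they are.

Things in the scene. Friction and masses are not known exactly. Their poses are not given: they have to be found in the camera images.
- stand_from: Upright that the scoop hangs on at the start, fixed. White board 110 mm wide (its x), 12 mm thick (y), top 340 mm above the counter. Origin on the counter under the board's middle, z up; the hook is on the face that looks to -y (at y = -6 mm). Hinge axis along x at y = -32, z = 250 mm. Below the hook stands an empty steel pan, 114 mm wide, 65 mm high, out to y = -187 mm.
- stand_to: The other upright, with the folded empty hook over a pan of walnuts: same build, size and axes as stand_from (hook on the -y face, hinge axis along x at y = -32, z = 250 mm), fixed. The two may stand either way round, left or right of each other, both facing about to world -y, each turned up to 0.35 rad.
- hook_from (a joint): Hinge of stand_from's hook: 0 = folded, arm straight up along the board; grows as the arm comes down and outward to its stop at 1.40 rad (arm out to -y, rising 10 degrees). Stiff friction hinge (0.07 N m): the empty arm stays where it is left. Starts fully down, scoop on it.
- hook_to (a joint): Hinge of stand_to's hook, same build and values as hook_from. Starts folded or sagging a little (0 to 0.35 rad).
- hook_from_hinge (a point): Middle of the hinge axis of stand_from's hook.
- hook_to_hinge (a point): Middle of the hinge axis of stand_to's hook.
- hook_from_tip (a point): Centre of the cross barrel at the end of stand_from's hook arm, 80 mm from the hinge axis. The arm is a round bar 10 mm thick; the barrel lies parallel to the hinge axis (upright's x), 26 mm long with flat ends, 16 mm thick, 26 mm off the board when folded. It can be pinched by its two ends and led round the hinge.
- hook_to_tip (a point): The same point on stand_to's hook.
- scoop_crown (a point): Steel scoop, 0.15 to 0.31 kg, 178 mm long: bar centre at the crown of its handle loop, a 7 mm round bar bent to a U, 53 mm wide outside (scoop's x), 39 inside, straight sides 23 to 78 mm below the crown. Scoop's z is up along the handle as it hangs. At the start the arm passes through the loop and the crown rests on it 54 mm out from the hinge, scoop's axes about parallel to the upright's.
- scoop_mid (a point): Centre of the scoop's length, 87 mm below the crown. The half-round bowl, 76 mm wide, begins 78 mm below the crown and ends 175 mm below it; it reaches from 18 mm to +y (its bottom) to 25 mm to -y (its hollow side) of the loop.
- jar_mid (a point): Half-way up a closed glass jar of nuts, 72 mm in diameter, 190 mm tall, standing on the counter; a bystander.
- weight_mid (a point): Half-way up a brass scale weight, 60 mm in diameter, 64 mm tall; a bystander.
- tub_mid (a point): Half-way up a lidded tub, 126 by 96 mm, 60 mm tall; a bystander.
- scoop: The whole scoop; its origin is the crown of the handle loop (as point scoop_crown).
- pot_mid (a point): Half-way up a closed plastic pot of dried apricots, 74 mm in diameter, 108 mm tall; a bystander.

How it is judged:
By the outcome, as a careful person would: the job done as asked, in the order asked, and still so for the second after the job is handed in, with the robot touching nothing.
It also fails if it takes over 69 s, if anything falls off the work surface, if the arm or the gripper's body presses on something with over 40 N, if the wrist force passes 120 N, or if a joint passes its speed limit or range.

ROBOT

A 6-joint arm with a two-finger parallel gripper is mounted at the origin on the work surface. World frame = base frame: x ahead of the robot, y to its left, z up, the work surface at z = 0. Lengths are in mm, angles in rad, forces in N, time in s.
With the tool pointing down it reaches from about 350 to 800 mm from the base axis. Payload 7.3 kg.
Tool frame: the origin (TCP) lies at the very end of the fingers, on their centre line; the grasp point (between the pads) lies grasp_offset behind it (grasp_offset is the distance from the TCP to the grasp point, in mm); z points along the fingers, y is the direction in which the jaws open and shut (so a half turn about z gives the same grasp; the last joint's range is limited). The gripper opens to 85 mm and grips with 20 to 120 N. Pads are 22 mm wide; open, the fingers measure 114 mm over their backs; the gripper's body (76 mm by 85 mm) begins 54 mm behind the grasp point. The pads swing forward as they close: fully open they stand 13 mm farther back than shut.
Start: joints at [-1.485, 0.342, 1.524, -0, 1.275, -0.146], TCP at [120.63, -510.976, 194.022] pointing down, gripper open.
Joint ranges: [-2.53, 2.53], [-0.77, 2.02], [0.04, 2.7], [-1, 4.14], [0.28, 2.66], [-3.11, 3.11]. Speed limits (rad/s): [2.57, 2.57, 3.14, 3.14, 3.14, 3.14].

INTERFACE

Orientations are given as [roll, pitch, yaw] about the fixed x, y, z axes, in that order (R = Rz(yaw) Ry(pitch) Rx(roll)).
In Python, from rig import observe, snapshot, camera_params, finish_job, grasp_offset gives the robot as it stands.
- The arm moves only by the tool play_rows, never from a script. Its argument "rows" is text: rows parted by semicolons, each of 7 numbers parted by spaces: the shift along the tool's x, y, z scaled (see below), then the turn, a rotation vector about the tool's x, y, z scaled (see below), then the gripper's target within -1 to 1 (shut at 1, half-way at 0, fully open at -1). A call has 1 to 20 rows; each row is the pose to reach, as a shift and turn from the pose commanded when the call began, along the tool's axes at that moment; what a row does not reach only later rows make up. The controller multiplies each number of a shift by 100 mm and each number of a turn by 30 degrees. A row lasts 1/12 s, in which the tool goes at most 41.7 mm and 7.16 degrees, less where a joint would pass 70% of its speed; a pose out of reach is approached as far as the arm can. A call with a number of a shift or a turn outside -1 to 1 is refused whole. A call with a gripper value outside its range is refused whole. The fingers move at their own pace and stop on an object; "force" is the grip in N (left out, the last holds). Time passes only in rows, so rows that repeat a pose let the fingers close. It gives the time, the measured TCP pose, the force and the opening at its end, in the units of the state.
- observe(): the state, without advancing time (a new reading comes with each control period).
- snapshot(name): name is "scene" or "top" or "wrist"; returns the picture (400x640x3 uint8, red, green, blue); there is no depth.
- camera_params(name): a dict with "fx", "fy", "cx", "cy" (pixels), "position" and "orientation" of the camera in the world. Camera axes: x right, y down, z forward; pixel columns grow to the right and rows downward; lengths in mm; the calibration is good to about 2 mm. A picture is of the moment at which its call begins: read the wrist's pose just before it. camera_params takes no time and is no camera call; for the wrist camera it gives the pose at the moment of the call.
- finish_job(): hands the job in, once; it reports no verdict.
The state is a dict: "time_s": time; "qpos": joint angles; "qvel": joint speeds; "joint_efforts": joint torques, N m; "tool_pos": TCP position; "orientation": TCP orientation; "force": force on the tool from outside, world axes, zero at the start; "wrist_torque": the same for the moment, N m; "finger_gap": opening from 0.0 (shut) to 1.0 (fully open).
Only numpy, scipy, OpenCV 4.12 (cv2) and the standard library are available. Lean on these libraries where they do the work, as an engineer would, in place of code of your own. Each camera call takes 0.05 s, during which the arm holds its last target. There are 200 camera calls.

## Working session

There is one attempt and no reset: what is moved stays moved. The work goes in short steps, Python scripts to look and compute and a tool call to move; the robot and the scene stay as the last step left them, time stands still between calls to the robot, and variables do not carry over. Pictures are saved under pics/ and viewed, about 8 in all and at most 12, crops included, and the job is handed in when it is done.

Besides the shell and the picture viewer there is one more tool, called after "Call:" as name(argument=value, ...) on one line, values as JSON. play_rows: Moves the arm, as the interface text tells. Shifts and turns lie within -1 to 1; 1 stands for 100 mm of shift or 30 degrees of turn. Its arguments: {"type":"object","properties":{"rows":{"type":"string"},"force":{"type":"number"}},"required":["rows"]}

```bash
ls; mkdir -p pics; python3 - <<'E'
from rig import *
import cv2,numpy as np
o=observe();print(o);print(grasp_offset() if callable(grasp_offset) else grasp_offset)
for n in("scene","top"):
    im=snapshot(n);cv2.imwrite(f"pics/{n}0.png",im[:,:,::-1]);print(n,camera_params(n))
print(camera_params("wrist"))
E
```

```text
pics
{'time_s': 0.0, 'qpos': array([-1.48500455e+00,  3.42716799e-01,  1.52504631e+00,  6.87857125e-06,
        1.27539167e+00, -1.46040749e-01]), 'qvel': array([ 0.00151418,  0.00056729, -0.00010478,  0.00158919,  0.00029037,
       -0.0018933 ]), 'joint_efforts': array([-2.59779932e-03, -4.33681548e+01, -2.46014017e+01, -2.10155908e-04,
        7.85513461e-03,  1.21202248e-05]), 'tool_pos': array([ 120.58720542, -510.48128191,  193.31885555]), 'orientation': array([-3.14004811e+00, -2.33831934e-04,  2.31830341e-01]), 'force': array([ 0.38182203, -0.20176143,  0.0537194 ]), 'wrist_torque': array([ 0.02117062, -0.00186312, -0.04547502]), 'finger_gap': 0.9960625635774145}
18.700000000000003
scene {'fx': 391.780264658576, 'fy': 391.780264658576, 'cx': 322.92302146919474, 'cy': 194.29078779412595, 'position': array([1211.0183578 ,  106.53476332, 1025.69461008]), 'orientation': array([-2.42494131, -0.00367323,  1.72525968])}
top {'fx': 517.435217158928, 'fy': 517.435217158928, 'cx': 306.1218559437592, 'cy': 198.55935138237683, 'position': array([ 359.83852703,   -4.88005903, 1615.29964694]), 'orientation': array([-3.06673517,  0.01579208, -1.59351092])}
{'fx': 293.0948443492135, 'fy': 293.0948443492135, 'cx': 316.7991059758392, 'cy': 200.03903060207145, 'position': array([ 185.52900057, -495.78963366,  371.67137516]), 'orientation': array([ 2.87750994e+00,  2.50449531e-04, -1.33762391e+00])}
```

View pics/scene0.png

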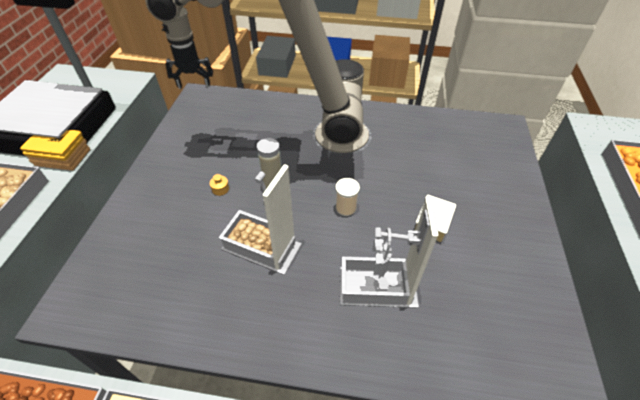

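View pics/top0.png

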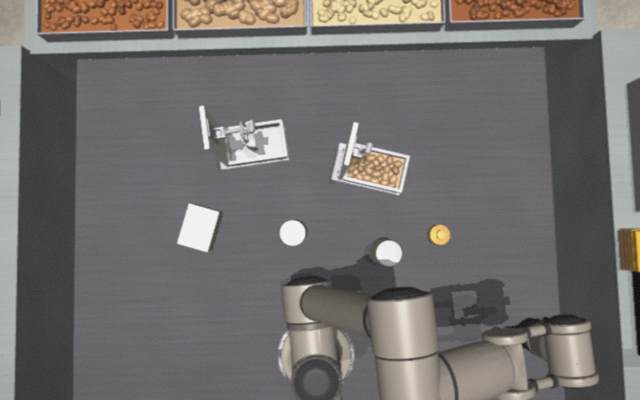

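```bash
python3 - <<'E'
import cv2
t=cv2.imread("pics/top0.png");s=cv2.imread("pics/scene0.png")
cv2.imwrite("pics/tc.png",cv2.resize(t[95:205,195:415],None,fx=3.6,fy=3.6,interpolation=cv2.INTER_CUBIC))
cv2.imwrite("pics/sc.png",cv2.resize(s[160:312,215:460],None,fx=3.2,fy=3.2,interpolation=cv2.INTER_CUBIC))
E
```

```text
(no output)
```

View pics/tc.png

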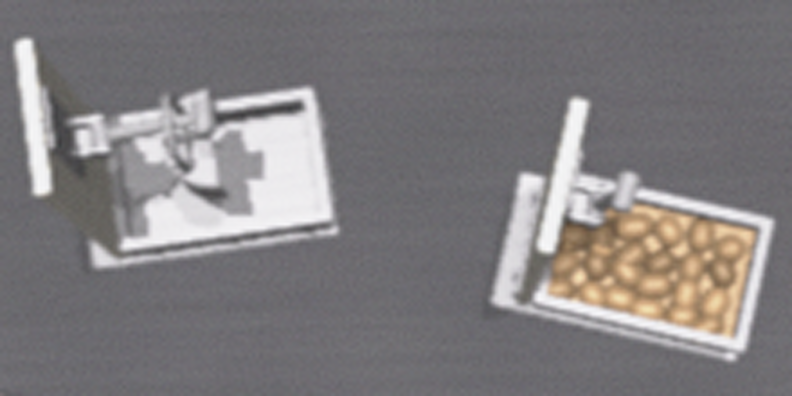

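View pics/sc.png

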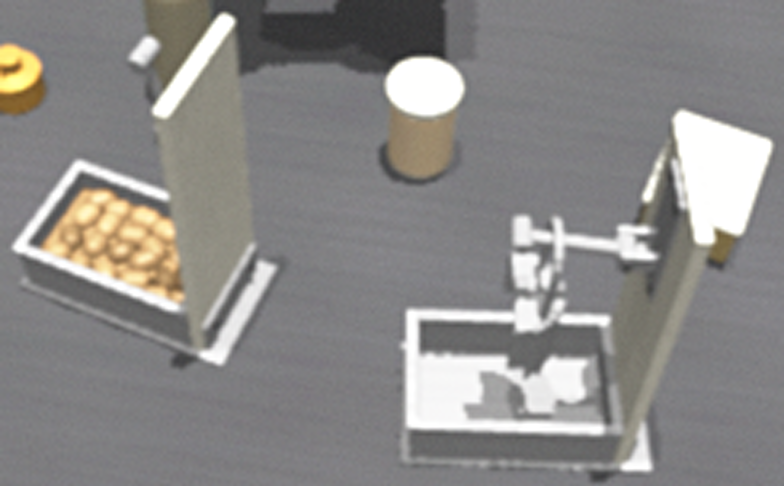

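```bash
cat > h.py <<'E'
import numpy as np
from scipy.spatial.transform import Rotation as R
from scipy.optimize import least_squares
def rot(rpy): return R.from_euler('xyz',rpy)
def proj(c,P):
    q=rot(c["orientation"]).inv().apply(np.atleast_2d(P)-c["position"])
    return np.c_[c["fx"]*q[:,0]/q[:,2]+c["cx"],c["fy"]*q[:,1]/q[:,2]+c["cy"]]
def ray_z(c,uv,z):
    d=rot(c["orientation"]).apply([(uv[0]-c["cx"])/c["fx"],(uv[1]-c["cy"])/c["fy"],1])
    return c["position"]+d*(z-c["position"][2])/d[2]
def tip(th,r=80): return np.array([0,-32-r*np.sin(th),250+r*np.cos(th)])
def stand(p): # p=x,y,yaw -> local->world
    return lambda L: R.from_euler('z',p[2]).apply(np.atleast_2d(L))+[p[0],p[1],0]
E
python3 - <<'E'
from h import *
from rig import *
T,S=camera_params("top"),camera_params("scene")
tp=lambda u,v:(T,(195+u/3.6,95+v/3.6)); sp=lambda u,v:(S,(215+u/3.2,160+v/3.2))
FR=[((55,6,340),tp(15,41)),((55,-6,340),tp(32,39)),((-55,6,340),tp(33,195)),((-55,-6,340),tp(50,193)),
((57,-187,65),tp(313,87)),((-57,-187,65),tp(335,226)),((55,6,340),sp(715,242)),((55,-6,340),sp(692,242)),("tip",tp(202,114)),("tip",sp(521,233)),((57,-187,65),sp(405,425)),((-57,-187,65),sp(408,312))]
TO=[((55,6,340),tp(569,98)),((55,-6,340),tp(588,99)),((-55,6,340),tp(538,252)),((-55,-6,340),tp(557,254)),
((57,-187,65),tp(773,220)),((-57,-187,65),tp(741,348)),((55,-6,340),sp(155,112)),((55,6,340),sp(176,117)),((-55,-6,340),sp(222,16)),((-55,6,340),sp(237,22)),("tip",tp(627,190)),("tip",sp(145,52)),((57,-187,65),sp(16,245)),((-57,-187,65),sp(80,162))]
for n,D,g in(("from",FR,(700,200,.1,1.4)),("to",TO,(700,-130,-.2,.3))):
    def f(p):
        return np.concatenate([proj(c,stand(p)(tip(p[3]) if l=="tip" else l))[0]-uv for l,(c,uv) in D])
    r=least_squares(f,g,loss='soft_l1');print(n,r.x.round(3));print(f(r.x).reshape(-1,2).round(1).tolist())
for n,uv,z in(("jar",(388,252),190),("pot",(292,232),108),("weight",(440,235),60),("tub",(199,228),60)):print(n,ray_z(T,uv,z).round())
E
```

```text
from [ 641.9    264.438  -50.15  -136.852]
[[-0.0, -0.5], [-0.0, -0.6], [0.3, -0.4], [0.3, -0.5], [-0.1, 0.2], [-1.1, -1.7], [-0.6, -0.5], [0.9, -0.7], [0.3, 0.5], [0.0, -0.3], [0.5, 0.0], [-0.2, -1.3]]
to [ 590.815 -100.628  -81.934  -50.077]
[[0.0, -0.6], [-0.5, 0.2], [-1.1, -0.7], [-1.7, -0.2], [-0.8, -0.6], [0.0, 0.5], [-0.5, -0.6], [-2.5, -0.6], [0.2, -1.2], [-0.2, -1.7], [-0.6, 0.6], [-0.6, 0.7], [-0.7, 0.9], [-0.5, -0.7]]
jar [ 315. -205.  190.]
pot [377.  60. 108.]
weight [ 358. -380.   60.]
tub [396. 342.  60.]
```

```bash
cat >> h.py <<'E'
F=(641.9,264.4,.115); TO=(590.8,-100.6,-.253)
def down(yaw): return R.from_euler('xyz',[np.pi,0,yaw])
def plan(targets,start=None):
    """targets: (xyz TCP, Rotation); prints one row per target, chained as separate calls"""
    from rig import observe
    if start is None:
        o=observe(); start=(o["tool_pos"],rot(o["orientation"]))
    p,q=start
    for P,Q in targets:
        s=q.inv().apply(np.array(P)-p)/100; t=(q.inv()*Q).as_rotvec()/np.radians(30)
        print(s.round(3),t.round(3),"rows>=",int(np.ceil(max(np.linalg.norm(s)*100/41.7,np.linalg.norm(t)*30/7.16))))
        p,q=np.array(P),Q
E
python3 - <<'E'
from h import *
from rig import observe
o=observe();a=o["tool_pos"];tp=stand(TO)(tip(.188))[0];print(tp)
b=tp+[0,0,62]
ys=[.6,.96,1.318,1.318,1.318]
plan([(a+(b-a)*(i+1)/5,down(ys[i])) for i in range(5)])
E
```

```text
[ 579.04757459 -146.05689782  328.59039909]
[ 1.06  -0.499 -0.394] [-0.002 -0.001 -0.703] rows>= 3
[ 1.168 -0.084 -0.394] [ 0.     0.    -0.688] rows>= 3
[ 1.123  0.333 -0.394] [-0.     0.    -0.684] rows>= 3
[ 0.935  0.705 -0.394] [0. 0. 0.] rows>= 3
[ 0.935  0.705 -0.394] [0. 0. 0.] rows>= 3
```

Call:
play_rows(rows="0.3 -0.15 -0.4 0 0 -0.2 -1; 0.7 -0.35 -0.4 0 0 -0.45 -1; 1 -0.5 -0.4 0 0 -0.7 -1; 1 -0.5 -0.4 0 0 -0.7 -1", force=20)

```text
time_s: 0.43
tool_pos: [210.5, -435.5, 234.8]
orientation: [3.141, -0.002, 0.609]
force: [0.0, 0.1, -0.3]
finger_gap: 1.003
```

Call:
play_rows(rows="0.35 0 -0.2 0 0 -0.2 -1; 0.7 -0.1 -0.4 0 0 -0.45 -1; 1 -0.1 -0.4 0 0 -0.69 -1; 1 -0.1 -0.4 0 0 -0.69 -1")

```text
time_s: 0.77
tool_pos: [286.8, -372.2, 275.1]
orientation: [3.139, -0.001, 0.97]
force: [0.1, 0.6, -1.0]
finger_gap: 1.006
```

Call:
play_rows(rows="0.35 0.1 -0.2 0 0 -0.2 -1; 0.7 0.2 -0.4 0 0 -0.45 -1; 1 0.3 -0.4 0 0 -0.69 -1; 1 0.3 -0.4 0 0 -0.69 -1")

```text
time_s: 1.1
tool_pos: [368.7, -307.6, 314.6]
orientation: [3.139, -0.001, 1.331]
force: [0.2, 0.4, -0.5]
finger_gap: 0.998
```

```bash
python3 - <<'E'
from h import *
from rig import observe
o=observe();a=o["tool_pos"];print(a,o["orientation"],o["qpos"],o["time_s"]);tp=stand(TO)(tip(.188))[0]
b=tp+[0,0,62]
plan([(a+(b-a)*(i+1)/3,down(1.318)) for i in range(3)])
E
```

```text
[ 368.74982386 -307.56828531  314.62308548] [ 3.13910692e+00 -6.38138422e-04  1.33061351e+00] [-0.85641511  0.18852615  1.40392592  0.00195795  1.54748094 -0.61627552] 1.1
[ 0.69   0.553 -0.251] [ 0.005 -0.001  0.024] rows>= 3
[ 0.697  0.544 -0.253] [0. 0. 0.] rows>= 3
[ 0.697  0.544 -0.253] [0. 0. 0.] rows>= 3
```

Call:
play_rows(rows="0.4 0.3 -0.15 0 0 0 -1; 0.7 0.55 -0.25 0 0 0 -1; 1 0.8 -0.37 0 0 0 -1; 1 0.8 -0.37 0 0 0.02 -1; 1 0.8 -0.37 0 0 0.02 -1")

```text
time_s: 1.52
tool_pos: [469.1, -232.0, 350.6]
orientation: [-3.141, -0.0, 1.312]
force: [-0.9, -0.5, 1.0]
finger_gap: 1.0
```

Call:
play_rows(rows="0.35 0.28 -0.15 0 0 0 -1; 0.7 0.55 -0.25 0 0 0 -1; 1 0.8 -0.37 0 0 0 -1; 1 0.8 -0.37 0 0 0 -1; 1 0.8 -0.37 0 0 0 -1; 1 0.8 -0.37 0 0 0 -1")

```text
time_s: 2.02
tool_pos: [569.9, -158.2, 386.7]
orientation: [-3.139, 0.001, 1.309]
force: [-0.5, 0.3, 0.5]
finger_gap: 1.002
```

```bash
python3 - <<'E'
from h import *
from rig import *
import cv2
o=observe();print(o["tool_pos"],o["orientation"],o["qpos"])
c=camera_params("wrist");im=snapshot("wrist")
print(c["position"],c["orientation"])
s=stand(TO)
L=[s(tip(.188))[0],s([13,*tip(.188)[1:]])[0],s([-13,*tip(.188)[1:]])[0]]+[s(l)[0] for l in((55,-6,340),(-55,-6,340),(55,6,340),(-55,6,340))]
uv=proj(c,L);print(uv.round(1).tolist())
im=im[:,:,::-1].copy()
for u in uv: 
    if 0<u[0]<640 and 0<u[1]<400: cv2.circle(im,tuple(u.round().astype(int)),2,(0,0,255),-1)
cv2.imwrite("pics/w1.png",im)
tp=s(tip(.188))[0]
plan([(tp+[0,0,62],down(1.318))])
E
```

```text
[ 569.9160457  -158.24201935  386.67188636] [-3.13914613e+00  6.82804918e-04  1.30922139e+00] [-3.99760172e-01  4.24948515e-01  8.83889869e-01 -1.04974087e-03
  1.83508328e+00 -1.38457430e-01]
[587.9986627  -94.51272021 564.86405658] [ 2.87530972e+00  1.43743706e-03 -2.60200805e-01]
[[322.8, 185.6], [338.6, 185.5], [307.0, 185.7], [396.4, 135.0], [249.7, 136.1], [397.4, 118.4], [248.6, 119.5]]
[ 0.145  0.06  -0.037] [-0.004  0.001 -0.018] rows>= 1
```

View pics/w1.png

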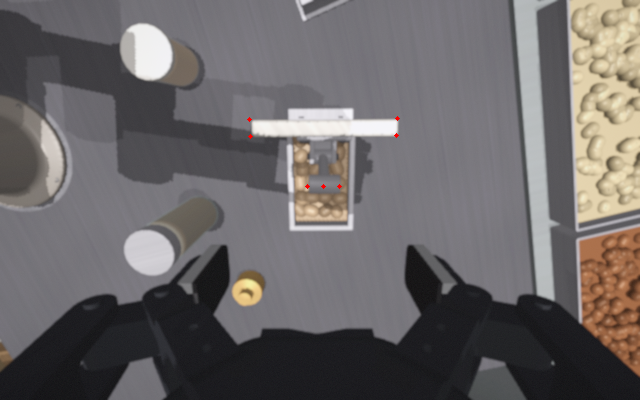

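Call:
play_rows(rows="0.14 0.06 0 0 0 -0.02 -1; 0.14 0.06 0.3 0 0 -0.02 -1; 0.14 0.06 0.6 0 0 -0.02 -1; 0.14 0.06 0.77 0 0 -0.02 -1; 0.14 0.06 0.77 0 0 -0.02 -1; 0.14 0.06 0.77 0 0 -0.02 1; 0.14 0.06 0.77 0 0 -0.02 1; 0.14 0.06 0.77 0 0 -0.02 1; 0.14 0.06 0.77 0 0 -0.02 1; 0.14 0.06 0.77 0 0 -0.02 1; 0.14 0.06 0.77 0 0 -0.02 1; 0.14 0.06 0.77 0 0 -0.02 1; 0.14 0.06 0.77 0 0 -0.02 1; 0.14 0.06 0.77 0 0 -0.02 1", force=25)

```text
time_s: 3.23
tool_pos: [580.1, -144.9, 311.0]
orientation: [-3.142, 0.0, 1.321]
force: [0.2, 0.3, 0.7]
finger_gap: -0.004
```

```bash
python3 - <<'E'
from h import *
from rig import *
import cv2
o=observe();print(o["tool_pos"],o["orientation"],o["finger_gap"],o["force"])
cv2.imwrite("pics/w2.png",np.hstack([snapshot("wrist")[60:330,150:490,::-1],cv2.resize(snapshot("scene")[150:260,220:330,::-1],(270,270))]))
s=stand(TO);g=np.array([0,0,18.7])
q=rot(o["orientation"])
p0=o["tool_pos"]
for th in np.linspace(.188,1.42,10)[1:]:
    d=s(tip(th))[0]-s(tip(.188))[0]
    print(round(th,2),(q.inv().apply(d)/100).round(3))
E
```

```text
[ 580.11517668 -144.89283699  310.97493031] [-3.14153327e+00  6.30139652e-05  1.32091415e+00] -0.0039826151315912 [0.24733214 0.33824662 0.65906457]
0.32 [-0.106 -0.     0.028]
0.46 [-0.207 -0.001  0.07 ]
0.6 [-0.301 -0.001  0.125]
0.74 [-0.387 -0.001  0.193]
0.87 [-0.463 -0.001  0.272]
1.01 [-0.528 -0.002  0.36 ]
1.15 [-0.579 -0.002  0.456]
1.28 [-0.618 -0.002  0.559]
1.42 [-0.641 -0.002  0.666]
```

View pics/w2.png

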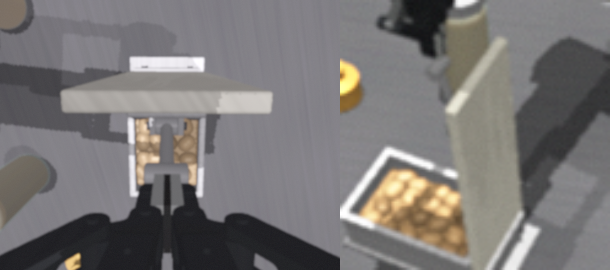

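```bash
python3 - <<'E'
from h import *
from rig import *
o=observe();c=camera_params("wrist");s=stand(TO)
q=rot(o["orientation"])
print("tcp,grasp",proj(c,[o["tool_pos"],o["tool_pos"]+[0,0,18.7]]).round(1))
print("top edge",proj(c,s([(55,-6,340),(-55,-6,340)])).round(1))
for th in(0,.1,.188,.3,.4):print(th,proj(c,[s(tip(th))[0],s([13,*tip(th)[1:]])[0],s([-13,*tip(th)[1:]])[0]]).round(1).tolist())
E
```

```text
tcp,grasp [[315.5 226.3]
 [315.4 237.5]]
top edge [[420.8 174.2]
 [207.2 173.2]]
0 [[314.2, 215.6], [336.9, 215.7], [291.4, 215.5]]
0.1 [[314.1, 228.5], [336.6, 228.6], [291.7, 228.4]]
0.188 [[314.1, 239.0], [336.2, 239.1], [292.1, 238.9]]
0.3 [[314.1, 251.0], [335.6, 251.0], [292.6, 250.9]]
0.4 [[314.1, 260.2], [335.1, 260.3], [293.2, 260.1]]
```

Call:
play_rows(rows="0 0 0 0 0 0 -1; 0 0 0 0 0 0 -1; 0 0 0 0 0 0 -1; 0 0 0 0 0 0 -1; 0 0 0 0 0 0 -1; 0 0 0 0 0 0 -1")

```text
time_s: 3.83
tool_pos: [580.1, -144.9, 311.0]
orientation: [3.142, 0.0, 1.321]
force: [-0.8, -0.1, -0.4]
finger_gap: 0.85
```

```bash
python3 - <<'E'
from h import *
from rig import *
import cv2
o=observe();print(o["tool_pos"],o["finger_gap"],o["time_s"])
c=camera_params("wrist");im=snapshot("wrist")[:,:,::-1].copy()
cv2.imwrite("pics/w3raw.png",im)
u=proj(c,[o["tool_pos"]+[0,0,18.7]])[0].round().astype(int);cv2.circle(im,u,1,(0,0,255),-1)
w1=cv2.imread("pics/w1.png")
a=cv2.resize(w1[100:240,250:400],None,fx=2.6,fy=2.6,interpolation=cv2.INTER_CUBIC)
b=cv2.resize(im[140:280,240:390],None,fx=2.6,fy=2.6,interpolation=cv2.INTER_CUBIC)
cv2.imwrite("pics/w3.png",np.hstack([a,b]))
E
```

```text
[ 580.11890037 -144.92990531  310.99505294] 0.8497902915124902 3.8333
```

View pics/w3.png

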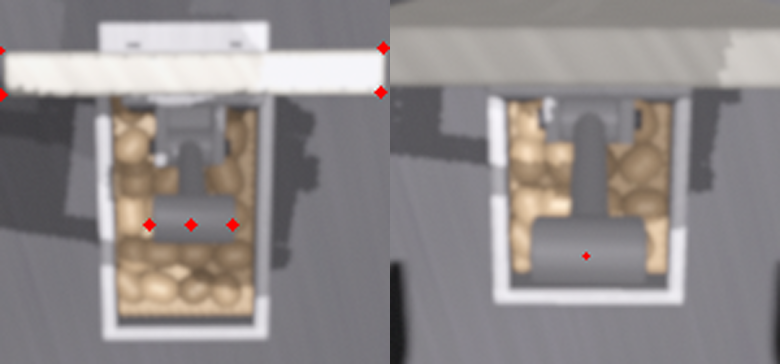

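```bash
python3 - <<'E'
from h import *
from rig import *
import cv2
o=observe();c=camera_params("wrist");q=rot(o["orientation"])
for l in [(11,-42.5,-13),(-11,-42.5,-13),(11,42.5,-13),(-11,42.5,-13),(11,-42.5,-35),(-11,-42.5,-35),(11,0,0),(-11,0,0),(11,0,-22)]:
    print(l,proj(c,o["tool_pos"]+q.apply(l)).round())
w1=cv2.imread("pics/w1.png");w2=cv2.imread("pics/w2.png")
cv2.imwrite("pics/w4.png",np.hstack([cv2.resize(w2[90:270,90:250],(480,540),interpolation=cv2.INTER_CUBIC),cv2.resize(w1[230:410,140:240],(300,540))]))
E
```

```text
(11, -42.5, -13) [[244. 216.]]
(-11, -42.5, -13) [[246. 251.]]
(11, 42.5, -13) [[387. 217.]]
(-11, 42.5, -13) [[385. 251.]]
(11, -42.5, -35) [[234. 230.]]
(-11, -42.5, -35) [[237. 268.]]
(11, 0, 0) [[316. 210.]]
(-11, 0, 0) [[316. 242.]]
(11, 0, -22) [[315. 222.]]
```

View pics/w4.png

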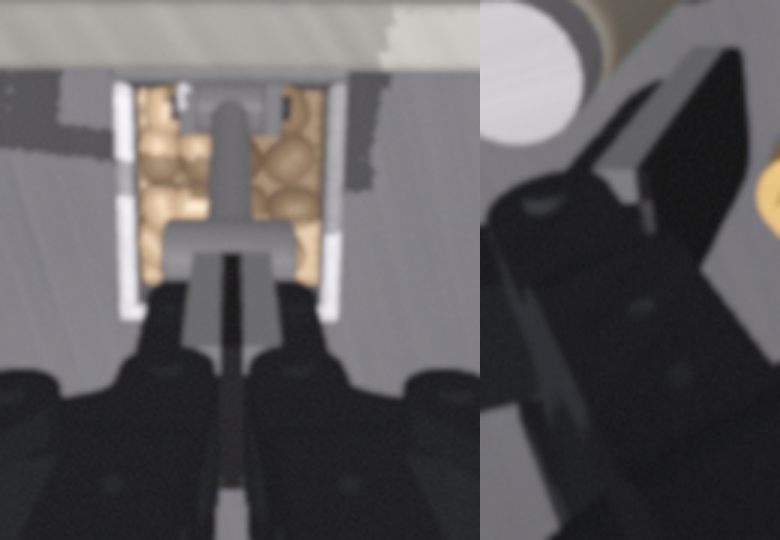

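Call:
play_rows(rows="0 0 0.2 0 0 0 -1; 0 0 0.38 0 0 0 -1; 0 0 0.38 0 0 0 -1; 0 0 0.38 0 0 0 1; 0 0 0.38 0 0 0 1; 0 0 0.38 0 0 0 1; 0 0 0.38 0 0 0 1; 0 0 0.38 0 0 0 1; 0 0 0.38 0 0 0 1; 0 0 0.38 0 0 0 1; 0 0 0.38 0 0 0 1; 0 0 0.38 0 0 0 1", force=25)

```text
time_s: 4.88
tool_pos: [579.7, -144.9, 274.0]
orientation: [3.141, 0.0, 1.321]
force: [-5.3, 0.8, 5.6]
finger_gap: 0.299
```

Call:
play_rows(rows="-0.09 0 0.02 0 0 0 1; -0.18 0 0.05 0 0 0 1; -0.25 0 0.09 0 0 0 1; -0.32 0 0.13 0 0 0 1; -0.38 0 0.18 0 0 0 1; -0.44 0 0.23 0 0 0 1; -0.5 0 0.29 0 0 0 1; -0.54 0 0.36 0 0 0 1; -0.58 0 0.43 0 0 0 1; -0.61 0 0.5 0 0 0 1; -0.64 0 0.57 0 0 0 1; -0.66 0 0.65 0 0 0 1; -0.66 0 0.68 0 0 0 1; -0.66 0 0.68 0 0 0 1; -0.66 0 0.68 0 0 0 1")

```text
time_s: 6.13
tool_pos: [562.6, -209.8, 204.6]
orientation: [-3.139, 0.001, 1.32]
force: [-5.2, -3.2, 1.8]
finger_gap: 0.296
```

```bash
python3 - <<'E'
from h import *
from rig import *
import cv2
o=observe();print(o["tool_pos"],o["finger_gap"],o["force"],o["wrist_torque"])
G=o["tool_pos"]+[0,0,57]
print("local G",R.from_euler('z',-TO[2]).apply(G-[TO[0],TO[1],0]),tip(1.4))
E
```

```text
[ 562.59710362 -209.76943267  204.62705231] 0.29632505516840246 [-5.18809896 -3.17287313  1.80245667] [-0.28829954  0.78911004 -0.10144779]
local G [ 2.10735472e-02 -1.12753572e+02  2.61627052e+02] [   0.         -110.8359784   263.59737143]
```

Call:
play_rows(rows="0 0 0 0 0 0 -1; 0 0 0 0 0 0 -1; 0 0 0 0 0 0 -1; 0 0 0 0 0 0 -1; 0 0 0 0 0 0 -1; 0 0 0 0 0 0 -1; 0 0 -0.3 0 0 0 -1; 0 0 -0.7 0 0 0 -1; 0 0 -1 0 0 0 -1; 0 0 -1 0 0 0 -1")

```text
time_s: 6.97
tool_pos: [566.0, -209.9, 312.5]
orientation: [3.129, 0.003, 1.321]
force: [-0.4, -0.9, 0.9]
finger_gap: 0.999
```

```bash
python3 - <<'E'
from h import *
from rig import *
import cv2
o=observe();a=o["tool_pos"];print(a)
c=camera_params("wrist");im=snapshot("wrist")[:,:,::-1].copy()
for u in proj(c,stand(TO)([tip(1.4),tip(1.35),tip(1.2)])).round().astype(int): cv2.circle(im,u,1,(0,0,255),-1)
sc=snapshot("scene")[160:300,210:460,::-1]
cv2.imwrite("pics/v9.png",np.hstack([cv2.resize(im[120:330,220:420],(400,420)),cv2.resize(sc,(400,224))[:420] if 0 else cv2.copyMakeBorder(cv2.resize(sc,(400,224)),0,196,0,0,cv2.BORDER_CONSTANT)]))
b=stand(F)([0,-85.2,0])[0]
Q=down(F[2]+np.pi/2)
plan([((a[0]+10,a[1]+70,345),down(1.4)),((600,-60,345),down(1.5)),((620,20,345),Q),((635,100,330),Q),((b[0],b[1],300),Q)])
E
```

```text
[ 565.95539619 -209.89803782  312.45458416]
[ 0.698 -0.057 -0.388] [ 0.006  0.002 -0.151] rows>= 2
[0.828 0.101 0.   ] [ 0.     0.    -0.191] rows>= 3
[0.812 0.143 0.   ] [ 0.     0.    -0.355] rows>= 2
[0.778 0.241 0.15 ] [0. 0. 0.] rows>= 2
[0.773 0.257 0.3  ] [0. 0. 0.] rows>= 3
```

View pics/v9.png

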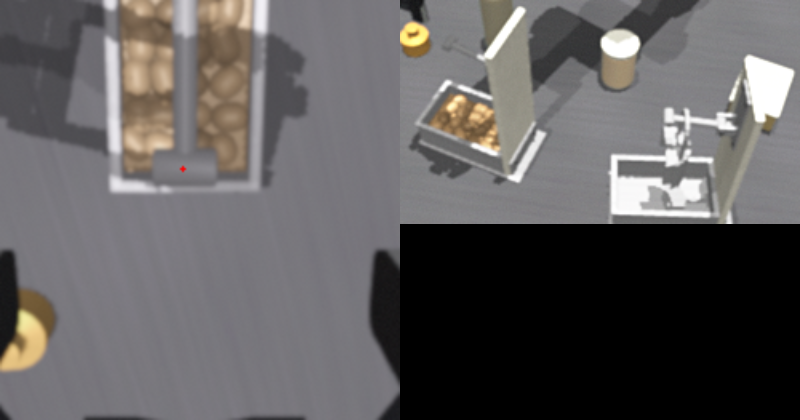

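Call:
play_rows(rows="0 0 -0.35 0 0 -0.05 -1; 0.35 -0.03 -0.39 0 0 -0.1 -1; 0.7 -0.06 -0.39 0 0 -0.15 -1; 0.7 -0.06 -0.39 0 0 -0.15 -1")

```text
time_s: 7.4
tool_pos: [575.8, -134.3, 343.3]
orientation: [-3.14, -0.003, 1.405]
force: [-0.1, -1.1, -0.6]
finger_gap: 0.999
```

Call:
play_rows(rows="0.4 0.05 0 0 0 -0.1 -1; 0.83 0.1 0 0 0 -0.19 -1; 0.83 0.1 0 0 0 -0.19 -1; 0.83 0.1 0 0 0 -0.19 -1")

```text
time_s: 7.73
tool_pos: [599.3, -57.3, 342.1]
orientation: [-3.139, -0.0, 1.503]
force: [0.3, -1.1, -0.2]
finger_gap: 1.003
```

Call:
play_rows(rows="0.4 0.07 0 0 0 -0.18 -1; 0.81 0.14 0 0 0 -0.35 -1; 0.81 0.14 0 0 0 -0.35 -1; 0.81 0.14 0 0 0 -0.35 -1")

```text
time_s: 8.07
tool_pos: [619.0, 20.9, 342.5]
orientation: [-3.139, 0.0, 1.684]
force: [-0.4, -0.9, 0.1]
finger_gap: 1.0
```

Call:
play_rows(rows="0.4 0.12 0.1 0 0 0 -1; 0.78 0.24 0.15 0 0 0 -1; 0.78 0.24 0.15 0 0 0 -1; 0.78 0.24 0.15 0 0 0 -1")

```text
time_s: 8.4
tool_pos: [634.1, 100.2, 327.4]
orientation: [-3.139, 0.001, 1.682]
force: [0.2, 0.0, 0.7]
finger_gap: 1.003
```

```bash
python3 - <<'E'
from h import *
from rig import *
import cv2
o=observe();a=o["tool_pos"];print(a,o["orientation"],o["time_s"])
c=camera_params("wrist");im=snapshot("wrist")[:,:,::-1].copy()
s=stand(F)
L=s([tip(1.4),(0,-85.2,268),(23,-85.2,245),(-23,-85.2,245),(55,-6,340),(-55,-6,340)])
uv=proj(c,L);print(uv.round(1).tolist())
for u in uv.round().astype(int): cv2.circle(im,u,1,(0,0,255),-1)
u=uv[1].round().astype(int)
cv2.imwrite("pics/v10.png",cv2.resize(im[max(u[1]-100,0):u[1]+100,u[0]-130:u[0]+130],(780,600),interpolation=cv2.INTER_CUBIC)); print(u)
Q=down(F[2]+np.pi/2);b=s([0,-85.2,0])[0]
plan([((b[0],b[1],300),Q)])
E
```

```text
[634.08673409 100.17976862 327.40937589] [-3.13891429e+00  5.99872197e-04  1.68212172e+00] 8.4
[[348.8, 138.7], [350.2, 105.2], [374.4, 106.4], [320.2, 106.6], [490.5, -82.1], [253.3, -81.1]]
[350 105]
[0.784 0.263 0.28 ] [-0.003  0.002 -0.01 ] rows>= 3
```

View pics/v10.png

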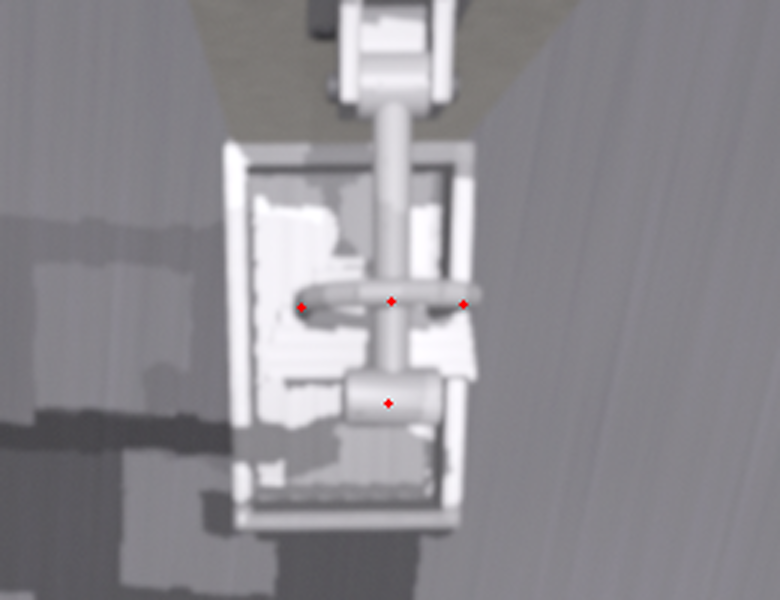

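Call:
play_rows(rows="0.4 0.13 0 0 0 0 -1; 0.8 0.26 0 0 0 -0.01 -1; 0.8 0.26 0.1 0 0 -0.01 -1; 0.8 0.26 0.5 0 0 -0.01 -1; 0.8 0.26 0.5 0 0 -0.01 -1; 0.8 0.26 0.5 0 0 -0.01 -1")

```text
time_s: 8.95
tool_pos: [650.2, 180.3, 276.9]
orientation: [-3.135, 0.001, 1.684]
force: [-0.0, 0.2, 0.8]
finger_gap: 1.002
```

```bash
python3 - <<'E'
from h import *
b=stand(F)([0,-84,0])[0]
plan([((b[0],b[1],176),down(F[2]+np.pi/2))])
E
```

```text
[0.006 0.02  1.009] [-0.012  0.002 -0.003] rows>= 3
```

Call:
play_rows(rows="0.01 0.02 0.3 0 0 0 -1; 0.01 0.02 0.6 0 0 0 -1; 0.01 0.02 0.8 0 0 0 -1; 0.01 0.02 1 0 0 0 -1; 0.01 0.02 1 0 0 0 -1; 0.01 0.02 1 0 0 0 1; 0.01 0.02 1 0 0 0 1; 0.01 0.02 1 0 0 0 1; 0.01 0.02 1 0 0 0 1; 0.01 0.02 1 0 0 0 1; 0.01 0.02 1 0 0 0 1; 0.01 0.02 1 0 0 0 1; 0.01 0.02 1 0 0 0 1", force=40)

```text
time_s: 10.03
tool_pos: [654.4, 184.4, 182.2]
orientation: [3.136, -0.0, 1.687]
force: [-0.6, 0.4, 6.5]
finger_gap: 0.601
```

Call:
play_rows(rows="0 0 -0.1 0 0 0 1; 0 0 -0.2 0 0 0 1; 0 0 -0.27 0 0 0 1; 0 0 -0.27 0 0 0 1; 0 0 -0.27 0 0 0 1")

```text
time_s: 10.45
tool_pos: [653.4, 184.1, 206.7]
orientation: [3.14, 0.0, 1.687]
force: [-0.6, 0.3, -2.6]
finger_gap: 0.606
```

Call:
play_rows(rows="-0.2 0 -0.02 0 0 0 1; -0.4 0 -0.02 0 0 0 1; -0.6 0 -0.02 0 0 0 1; -0.8 0 -0.02 0 0 0 1; -0.9 0 -0.1 0 0 0 1; -0.9 0 -0.1 0 0 0 1; -0.9 0 -0.1 0 0 0 1")

```text
time_s: 11.03
tool_pos: [663.9, 94.9, 216.6]
orientation: [3.14, -0.001, 1.687]
force: [-0.1, -0.4, -2.2]
finger_gap: 0.602
```

```bash
python3 - <<'E'
from h import *
from rig import *
import cv2
o=observe();a=o["tool_pos"];print(a,o["orientation"],o["force"],o["finger_gap"])
sc=snapshot("scene")[:,:,::-1];t=snapshot("top")[:,:,::-1];w=snapshot("wrist")[:,:,::-1]
cv2.imwrite("pics/v11.png",np.hstack([cv2.resize(sc[130:290,260:460],(400,320)),w[80:400,120:520]]))
E
```

```text
[663.90764277  94.8736719  216.61069592] [ 3.14036198e+00 -5.08045498e-04  1.68650724e+00] [-0.13042047 -0.44741082 -2.15157352] 0.6022684272015804
```

View pics/v11.png

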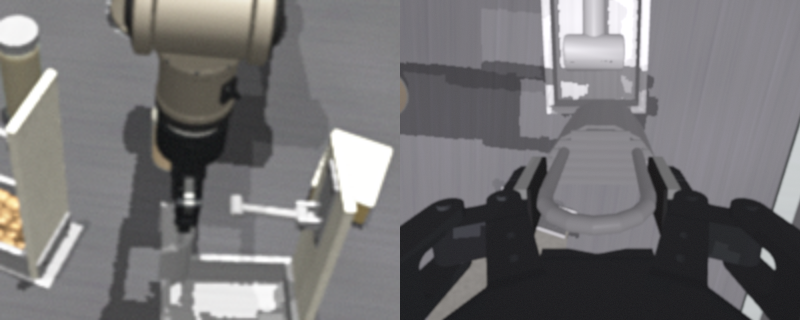

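```bash
python3 - <<'E'
from h import *
from rig import *
o=observe();c=camera_params("wrist");q=rot(o["orientation"])
for t in(0,.1,.2,.3):
  for l in [(0,0,0),(23,0,-40),(-23,0,-40),(0,18,-80),(0,18,-175)]:
    # scoop frame -> tool: scoop y=+tool x, z=-tool z, pivot 35 below crown at (0,0,-57)
    p=np.array([l[1],l[0],-(l[2]+35)]);p=R.from_euler('y',t).apply(p)+[0,0,-57]
    print(t,l,proj(c,o["tool_pos"]+q.apply(p)).round(0)[0],end=' ')
  print()
E
```

```text
0 (0, 0, 0) [315. 319.] 0 (23, 0, -40) [364. 264.] 0 (-23, 0, -40) [267. 264.] 0 (0, 18, -80) [316. 204.] 0 (0, 18, -175) [316. 175.] 
0.1 (0, 0, 0) [315. 328.] 0.1 (23, 0, -40) [364. 263.] 0.1 (-23, 0, -40) [267. 263.] 0.1 (0, 18, -80) [316. 198.] 0.1 (0, 18, -175) [316. 160.] 
0.2 (0, 0, 0) [315. 335.] 0.2 (23, 0, -40) [364. 262.] 0.2 (-23, 0, -40) [267. 262.] 0.2 (0, 18, -80) [316. 192.] 0.2 (0, 18, -175) [316. 145.] 
0.3 (0, 0, 0) [315. 341.] 0.3 (23, 0, -40) [364. 261.] 0.3 (-23, 0, -40) [267. 261.] 0.3 (0, 18, -80) [316. 186.] 0.3 (0, 18, -175) [316. 129.]
```

```bash
python3 - <<'E'
from h import *
A=stand(TO)([0,-195,0])[0];print(A)
Q=lambda y:down(y)
plan([((610,70,280),Q(1.68)),((520,30,300),Q(1.6)),((430,-20,300),Q(1.5)),((425,-100,300),Q(1.4)),((440,-190,300),Q(1.32)),((490,-265,300),Q(1.318)),((A[0],A[1],250),Q(1.318)),((A[0],A[1],211),Q(1.318))])
E
```

```text
[ 541.98963213 -289.39234091    0.        ]
[-0.196 -0.56  -0.642] [-0.001 -0.001  0.017] rows>= 3
[-0.3   -0.938 -0.2  ] [ 0.    -0.     0.153] rows>= 3
[-0.474 -0.914 -0.   ] [-0.    -0.     0.191] rows>= 3
[-0.802  0.007  0.   ] [-0.    -0.     0.191] rows>= 2
[-0.861  0.301  0.   ] [-0.    -0.     0.153] rows>= 3
[-0.602  0.67   0.   ] [ 0.    -0.     0.004] rows>= 3
[-0.106  0.564  0.5  ] [0. 0. 0.] rows>= 2
[ 0.   -0.    0.39] [0. 0. 0.] rows>= 1
```

Call:
play_rows(rows="0 0 -0.3 0 0 0 1; -0.1 -0.2 -0.5 0 0 0 1; -0.2 -0.4 -0.64 0 0 0 1; -0.2 -0.56 -0.64 0 0 0.02 1; -0.2 -0.56 -0.64 0 0 0.02 1")

```text
time_s: 11.6
tool_pos: [608.4, 69.0, 282.0]
orientation: [3.14, 0.0, 1.677]
force: [0.9, 1.3, -2.6]
finger_gap: 0.603
```

Call:
play_rows(rows="-0.1 -0.3 -0.1 0 0 0.05 1; -0.2 -0.6 -0.2 0 0 0.1 1; -0.3 -0.94 -0.2 0 0 0.15 1; -0.3 -0.94 -0.2 0 0 0.15 1")

```text
time_s: 11.93
tool_pos: [514.9, 28.2, 299.8]
orientation: [-3.137, 0.001, 1.598]
force: [1.1, 1.4, -2.2]
finger_gap: 0.608
```

Call:
play_rows(rows="-0.15 -0.3 0 0 0 0.06 1; -0.3 -0.6 0 0 0 0.12 1; -0.47 -0.91 0 0 0 0.19 1; -0.47 -0.91 0 0 0 0.19 1")

```text
time_s: 12.27
tool_pos: [426.3, -21.8, 299.9]
orientation: [-3.139, 0.001, 1.497]
force: [1.2, 0.5, -1.7]
finger_gap: 0.605
```

Call:
play_rows(rows="-0.3 0 0 0 0 0.06 1; -0.6 0 0 0 0 0.12 1; -0.8 0 0 0 0 0.19 1; -0.8 0 0 0 0 0.19 1")

```text
time_s: 12.6
tool_pos: [424.9, -103.2, 299.6]
orientation: [-3.141, 0.001, 1.396]
force: [-0.1, 0.0, -2.3]
finger_gap: 0.601
```

Call:
play_rows(rows="-0.3 0.1 0 0 0 0.05 1; -0.6 0.2 0 0 0 0.1 1; -0.86 0.3 0 0 0 0.15 1; -0.86 0.3 0 0 0 0.15 1")

```text
time_s: 12.93
tool_pos: [440.8, -193.9, 299.1]
orientation: [-3.141, 0.001, 1.318]
force: [0.1, 0.5, -3.2]
finger_gap: 0.604
```

Call:
play_rows(rows="-0.2 0.22 0 0 0 0 1; -0.4 0.45 0 0 0 0 1; -0.6 0.67 0 0 0 0 1; -0.6 0.67 0 0 0 0 1; -0.6 0.67 0 0 0 0 1")

```text
time_s: 13.35
tool_pos: [490.5, -264.9, 298.4]
orientation: [-3.139, -0.002, 1.322]
force: [0.2, 0.4, -2.7]
finger_gap: 0.602
```

```bash
python3 - <<'E'
from h import *
from rig import observe
o=observe();print(o["tool_pos"],o["orientation"],o["force"],o["finger_gap"],o["time_s"])
A=stand(TO)([0,-195,0])[0]
plan([((A[0],A[1],213),down(1.318))])
E
```

```text
[ 490.45532689 -264.89902058  298.40953464] [-3.13924114e+00 -1.51002984e-03  1.32155261e+00] [ 0.17067554  0.37467635 -2.68946829] 0.6022425010328385 13.35
[-0.112  0.562  0.853] [-0.004 -0.003  0.007] rows>= 3
```

Call:
play_rows(rows="-0.06 0.3 0.2 0 0 0 1; -0.11 0.56 0.4 0 0 0 1; -0.11 0.56 0.7 0 0 0 1; -0.11 0.56 0.85 0 0 0 1; -0.11 0.56 0.85 0 0 0 1; -0.11 0.56 0.85 0 0 0 1")

```text
time_s: 13.85
tool_pos: [541.0, -288.2, 214.9]
orientation: [-3.14, -0.001, 1.323]
force: [0.4, -0.0, -2.2]
finger_gap: 0.606
```

```bash
python3 - <<'E'
from h import *
from rig import observe
o=observe();print(o["tool_pos"],o["orientation"],o["force"],o["finger_gap"],o["time_s"])
q=down(1.318)
for y in(-140,-110,-86): plan([((*stand(TO)([0,y,0])[0][:2],213),q)])
E
```

```text
[ 541.03610863 -288.20135279  214.91541221] [-3.14006303e+00 -8.49177145e-04  1.32250916e+00] [ 0.36486544 -0.00910123 -2.24883818] 0.6064694223028171 13.85
[0.541 0.015 0.02 ] [-0.003 -0.002  0.009] rows>= 2
[0.841 0.016 0.02 ] [-0.003 -0.002  0.009] rows>= 3
[1.081 0.017 0.02 ] [-0.003 -0.002  0.009] rows>= 3
```

Call:
play_rows(rows="0.2 0.02 0 0 0 0 1; 0.4 0.02 0 0 0 0 1; 0.55 0.02 0 0 0 0 1; 0.7 0.02 0 0 0 0 1; 0.8 0.02 0 0 0 0 1; 0.9 0.02 0 0 0 0 1; 1 0.02 0 0 0 0 1; 1 0.02 0 0 0 0 1")

```text
time_s: 14.52
tool_pos: [568.2, -191.6, 215.2]
orientation: [3.141, -0.001, 1.322]
force: [0.3, 0.5, -2.9]
finger_gap: 0.605
```

Call:
play_rows(rows="0.1 0 0 0 0 0 1; 0.1 0 0.1 0 0 0 1; 0.1 0 0.2 0 0 0 1; 0.1 0 0.24 0 0 0 1; 0.1 0 0.24 0 0 0 1; 0.1 0 0.24 0 0 0 1")

```text
time_s: 15.02
tool_pos: [569.8, -184.1, 190.2]
orientation: [-3.14, -0.0, 1.32]
force: [-0.4, 1.4, -2.3]
finger_gap: 0.604
```

Call:
play_rows(rows="0 0 0.04 0 0 0 1; 0 0 0.04 0 0 0 1; 0 0 0.04 0 0 0 1")

```text
time_s: 15.27
tool_pos: [570.2, -183.9, 186.9]
orientation: [-3.142, 0.0, 1.321]
force: [0.1, 0.1, -2.6]
finger_gap: 0.603
```

Not yet bearing on the arm; lower in small steps.

Call:
play_rows(rows="0 0 0.03 0 0 0 1; 0 0 0.03 0 0 0 1; 0 0 0.03 0 0 0 1")

```text
time_s: 15.52
tool_pos: [570.2, -183.7, 183.9]
orientation: [-3.141, 0.0, 1.321]
force: [-0.5, 0.2, -2.8]
finger_gap: 0.601
```

Call:
play_rows(rows="0 0 0.03 0 0 0 1; 0 0 0.03 0 0 0 1; 0 0 0.03 0 0 0 1")

```text
time_s: 15.77
tool_pos: [570.8, -184.0, 182.8]
orientation: [3.139, 0.001, 1.321]
force: [-2.0, 0.7, 5.0]
finger_gap: 0.606
```

Call:
play_rows(rows="0 0 0.03 0 0 0 1; 0 0 0.03 0 0 0 1; 0 0 0.03 0 0 0 1")

```text
time_s: 16.02
tool_pos: [571.2, -184.3, 182.2]
orientation: [3.136, 0.002, 1.321]
force: [-5.1, 2.4, 17.4]
finger_gap: 0.605
```

Call:
play_rows(rows="0 0 -0.04 0 0 0 1; 0 0 -0.04 0 0 0 1; 0 0 -0.04 0 0 0 0.2; 0 0 -0.04 0 0 0 -0.3; 0 0 -0.04 0 0 0 -1; 0 0 -0.04 0 0 0 -1; 0 0 -0.04 0 0 0 -1; 0 0 -0.04 0 0 0 -1; 0 0 -0.04 0 0 0 -1; 0 0 -0.04 0 0 0 -1; 0 0 -0.2 0 0 0 -1; 0 0 -0.4 0 0 0 -1; 0 0 -0.7 0 0 0 -1; 0 0 -1 0 0 0 -1; 0 0 -1 0 0 0 -1")

```text
time_s: 17.27
tool_pos: [572.4, -184.7, 284.7]
orientation: [3.131, 0.002, 1.321]
force: [0.8, -0.8, 0.6]
finger_gap: 0.998
```

```bash
python3 - <<'E'
from h import *
from rig import *
import cv2
o=observe();a=o["tool_pos"];print(a,o["force"],o["time_s"])
c=camera_params("wrist");im=snapshot("wrist")[:,:,::-1].copy();cv2.imwrite("pics/v12w.png",im)
s=stand(TO);uv=proj(c,s([tip(1.4),(0,-85.2,268),(23,-85.2,245),(-23,-85.2,245)]));print(uv.round(1).tolist())
# brightness profile along the arm through the crown, for a numeric check
g=cv2.cvtColor(im,cv2.COLOR_BGR2GRAY)
u,v=uv[1].round().astype(int)
for dv in range(-40,52,3): print(dv,g[v+dv,u-24:u+25:4].tolist())
b=stand(F)(tip(1.4))[0];Q=down(F[2]+np.pi/2)
plan([((a[0]+5,a[1]+50,350),down(1.4)),((600,-50,350),down(1.55)),((620,25,350),Q),((640,95,300),Q),((b[0],b[1],250),Q)])
E
```

```text
[ 572.36569737 -184.71732115  284.69647295] [ 0.79461771 -0.82740561  0.56164569] 17.2667
[[310.9, 247.9], [310.8, 216.9], [340.6, 207.4], [281.3, 207.3]]
-40 [100, 99, 126, 179, 143, 109, 129, 121, 109, 117, 99, 96, 111]
-37 [100, 157, 210, 200, 123, 108, 130, 122, 112, 122, 122, 111, 95]
-34 [121, 129, 173, 144, 126, 108, 129, 122, 115, 126, 126, 125, 118]
-31 [121, 120, 122, 123, 123, 109, 129, 121, 112, 124, 124, 121, 123]
-28 [115, 124, 125, 126, 124, 109, 129, 120, 113, 125, 126, 125, 112]
-25 [93, 110, 122, 122, 122, 109, 127, 122, 111, 124, 126, 139, 93]
-22 [93, 115, 126, 126, 126, 108, 128, 121, 113, 125, 159, 156, 89]
-19 [91, 120, 121, 123, 123, 107, 127, 120, 110, 147, 160, 160, 91]
-16 [90, 124, 125, 125, 125, 109, 127, 121, 115, 163, 164, 165, 107]
-13 [94, 122, 122, 123, 122, 108, 127, 121, 115, 157, 160, 159, 133]
-10 [100, 124, 125, 124, 125, 108, 127, 120, 112, 149, 162, 162, 148]
-7 [104, 107, 111, 117, 119, 108, 123, 120, 109, 128, 142, 126, 109]
-4 [114, 116, 115, 114, 114, 113, 113, 113, 114, 116, 115, 118, 119]
-1 [113, 114, 116, 123, 124, 125, 125, 124, 125, 
[... 711 characters left out ...]
3, 125, 125, 128, 129, 130, 131, 132, 119, 121]
35 [125, 122, 114, 119, 119, 120, 121, 121, 123, 126, 128, 120, 122]
38 [123, 123, 113, 113, 113, 114, 114, 116, 115, 116, 116, 121, 122]
41 [123, 123, 119, 118, 116, 118, 118, 117, 116, 117, 116, 122, 122]
44 [124, 125, 123, 125, 124, 124, 123, 123, 121, 122, 121, 121, 121]
47 [125, 124, 121, 125, 123, 123, 122, 123, 121, 121, 122, 120, 120]
50 [125, 124, 122, 124, 125, 123, 122, 124, 121, 119, 121, 121, 121]
[ 0.494 -0.062 -0.684] [ 0.014  0.003 -0.151] rows>= 3
[0.873 0.079 0.   ] [ 0.     0.    -0.286] rows>= 3
[0.754 0.184 0.   ] [ 0.     0.    -0.259] rows>= 2
[0.672 0.279 0.5  ] [0. 0. 0.] rows>= 3
[0.572 0.213 0.5  ] [0. 0. 0.] rows>= 2
```

Call:
play_rows(rows="0 0 -0.35 0 0 -0.05 -1; 0 0 -0.68 0 0 -0.1 -1; 0.25 -0.03 -0.68 0 0 -0.15 -1; 0.5 -0.06 -0.68 0 0 -0.15 -1; 0.5 -0.06 -0.68 0 0 -0.15 -1")

```text
time_s: 17.73
tool_pos: [577.1, -130.1, 345.8]
orientation: [-3.141, -0.002, 1.403]
force: [-0.4, -0.6, -0.9]
finger_gap: 0.998
```

Call:
play_rows(rows="0.4 0.04 0 0 0 -0.15 -1; 0.87 0.08 0 0 0 -0.29 -1; 0.87 0.08 0 0 0 -0.29 -1; 0.87 0.08 0 0 0 -0.29 -1")

```text
time_s: 18.07
tool_pos: [599.6, -47.2, 344.8]
orientation: [-3.14, -0.0, 1.555]
force: [0.2, 0.0, 0.2]
finger_gap: 1.001
```

Call:
play_rows(rows="0.4 0.1 0 0 0 -0.13 -1; 0.75 0.18 0 0 0 -0.26 -1; 0.75 0.18 0 0 0 -0.26 -1; 0.75 0.18 0 0 0 -0.26 -1")

```text
time_s: 18.4
tool_pos: [618.9, 25.2, 345.0]
orientation: [-3.14, 0.0, 1.688]
force: [0.1, -0.7, 0.5]
finger_gap: 1.001
```

Call:
play_rows(rows="0.3 0.14 0.25 0 0 0 -1; 0.67 0.28 0.5 0 0 0 -1; 0.67 0.28 0.5 0 0 0 -1; 0.67 0.28 0.5 0 0 0 -1; 0.67 0.28 0.5 0 0 0 -1")

```text
time_s: 18.82
tool_pos: [639.0, 93.0, 296.0]
orientation: [-3.141, 0.001, 1.685]
force: [-0.2, -0.2, 0.0]
finger_gap: 1.0
```

```bash
python3 - <<'E'
from h import *
from rig import *
o=observe();print(o["tool_pos"],o["orientation"],o["time_s"])
b=stand(F)(tip(1.4))[0];Q=down(F[2]+np.pi/2)
plan([((b[0],b[1],208),Q)])
E
```

```text
[638.97447204  93.00191825 295.9799805 ] [-3.14100097e+00  1.12397756e-03  1.68548105e+00] 18.8167
[0.592 0.226 0.879] [-0.001  0.002 -0.001] rows>= 3
```

Call:
play_rows(rows="0.3 0.12 0.1 0 0 0 -1; 0.59 0.22 0.3 0 0 0 -1; 0.59 0.22 0.6 0 0 0 -1; 0.59 0.22 0.88 0 0 0 -1; 0.59 0.22 0.88 0 0 0 -1; 0.59 0.22 0.88 0 0 0 1; 0.59 0.22 0.88 0 0 0 1; 0.59 0.22 0.88 0 0 0 1; 0.59 0.22 0.88 0 0 0 1; 0.59 0.22 0.88 0 0 0 1; 0.59 0.22 0.88 0 0 0 1; 0.59 0.22 0.88 0 0 0 1; 0.59 0.22 0.88 0 0 0 1; 0.59 0.22 0.88 0 0 0 1; 0.59 0.22 0.88 0 0 0 1", force=25)

```text
time_s: 20.07
tool_pos: [655.1, 155.8, 209.9]
orientation: [3.137, 0.001, 1.687]
force: [2.4, -2.0, 5.4]
finger_gap: 0.295
```

```bash
python3 - <<'E'
from h import *
from rig import *
o=observe();q=rot(o["orientation"]);print(o["tool_pos"],o["orientation"],o["finger_gap"],o["force"])
b=stand(F)(tip(1.4))[0]
print("off tool axes",q.inv().apply(b-[0,0,57]-o["tool_pos"]).round(1))
for th in(1.2,1,.8,.6,.4,.2,.1,0,-.05): print(th,(q.inv().apply(stand(F)(tip(th))[0]-b)/100).round(3))
E
```

```text
[655.09524438 155.79986001 209.90626038] [3.13742999e+00 8.34086890e-04 1.68720902e+00] 0.2954243218395153 [ 2.40651432 -2.02511511  5.44876003]
off tool axes [-1.4 -0.7  3.3]
1.2 [ 0.043  0.001 -0.154]
1 [ 0.115  0.001 -0.296]
0.8 [ 0.214  0.002 -0.422]
0.6 [ 0.336  0.003 -0.525]
0.4 [ 0.476  0.003 -0.601]
0.2 [ 0.629  0.004 -0.649]
0.1 [ 0.708  0.004 -0.661]
0 [ 0.788  0.004 -0.665]
-0.05 [ 0.828  0.004 -0.664]
```

Call:
play_rows(rows="0.02 0 -0.08 0 0 0 1; 0.04 0 -0.15 0 0 0 1; 0.08 0 -0.23 0 0 0 1; 0.12 0 -0.3 0 0 0 1; 0.16 0 -0.36 0 0 0 1; 0.21 0 -0.42 0 0 0 1; 0.27 0 -0.48 0 0 0 1; 0.34 0 -0.53 0 0 0 1; 0.4 0 -0.57 0 0 0 1; 0.48 0 -0.6 0 0 0 1; 0.55 0 -0.63 0 0 0 1; 0.63 0 -0.65 0 0 0 1; 0.71 0 -0.66 0 0 0 1; 0.77 0 -0.67 0 0 0 1; 0.8 0 -0.67 0 0 0 1; 0.82 0 -0.67 0 0 0 1; 0.82 0 -0.67 0 0 0 1; 0.82 0 -0.67 0 0 0 1")

```text
time_s: 21.57
tool_pos: [644.9, 238.1, 275.8]
orientation: [3.139, -0.001, 1.688]
force: [4.9, -0.3, 5.2]
finger_gap: 0.292
```

```bash
python3 - <<'E'
from h import *
from rig import *
o=observe();print(o["tool_pos"],o["finger_gap"],o["force"],o["time_s"])
G=o["tool_pos"]+[0,0,57]
print("local G",R.from_euler('z',-F[2]).apply(G-[F[0],F[1],0]),tip(0))
E
```

```text
[644.88838119 238.10595202 275.79530518] 0.29181547678332515 [ 4.94346072 -0.30504366  5.1875488 ] 21.5667
local G [-4.85126383e-02 -2.64632770e+01  3.32795305e+02] [  0. -32. 330.]
```

Call:
play_rows(rows="0 0 0 0 0 0 -1; 0 0 0 0 0 0 -1; 0 0 0 0 0 0 -1; 0 0 0 0 0 0 -1; 0 0 0 0 0 0 -1; 0 0 0 0 0 0 -1; 0 0 0 0 0 0 -1; 0 0 -0.4 0 0 0 -1; -0.2 0 -0.8 0 0 0 -1; -0.6 0 -0.9 0 0 0 -1; -1 0 -0.9 0 0 0 -1; -1 0 -0.9 0 0 0 -1; -1 0 -0.9 0 0 0 -1; -1 0 -0.9 0 0 0 -1")

```text
time_s: 22.73
tool_pos: [655.9, 138.3, 364.6]
orientation: [-3.141, -0.0, 1.687]
force: [-0.6, 0.2, -0.8]
finger_gap: 0.997
```

```bash
python3 - <<'E'
from h import *
from rig import *
import cv2
o=observe();print(o["tool_pos"],o["finger_gap"],o["force"],o["time_s"])
s=stand(F);c=camera_params("wrist");w=snapshot("wrist")[:,:,::-1].copy()
for th in(0,.1,.2,.4):print(th,proj(c,[s(tip(th))[0]]).round(1))
print(proj(c,s([(55,-6,340),(-55,-6,340)])).round(1))
u=proj(c,[s(tip(0))[0]])[0].round().astype(int);cv2.circle(w,u,1,(0,0,255),-1);v0=max(u[1]-70,0)
print(u,v0)
a=cv2.resize(w[v0:v0+150,u[0]-100:u[0]+100],(400,300),interpolation=cv2.INTER_CUBIC)
S=snapshot("scene")[:,:,::-1];T=snapshot("top")[:,:,::-1]
b=cv2.resize(S[130:310,220:460],(400,300),interpolation=cv2.INTER_CUBIC)
t=cv2.resize(T[85:260,185:455],(400,259),interpolation=cv2.INTER_CUBIC)
e=cv2.resize(cv2.imread("pics/v12w.png")[140:300,180:440],(400,259))
cv2.imwrite("pics/v12.png",np.vstack([np.hstack([a,b]),np.hstack([t,e])]))
E
```

```text
[655.90907267 138.34706979 364.63076501] 0.9971596382917289 [-0.55591851  0.17664765 -0.79618332] 22.7333
0 [[316.9  75.9]]
0.1 [[316.8  88.5]]
0.2 [[316.8 100.8]]
0.4 [[316.8 123.5]]
[[405.8  28.5]
 [228.1  28. ]]
[317  76] 6
```

View pics/v12.png

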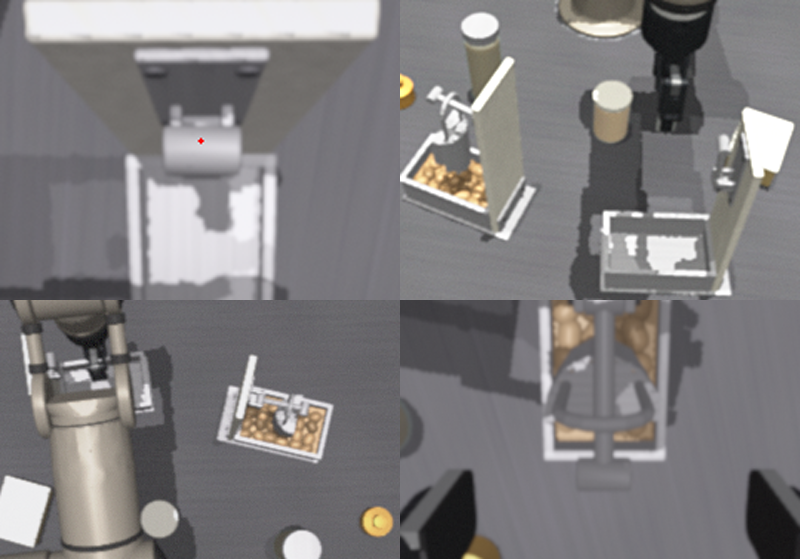

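```bash
python3 - <<'E'
from h import *
s=stand(F);Q=down(F[2]+np.pi/2)
plan([((*s([0,-85,0])[0][:2],268),Q),((*s([0,-60,0])[0][:2],268),Q)])
E
```

```text
[0.404 0.008 0.966] [-0.001 -0.     0.007] rows>= 3
[0.25 0.   0.  ] [0. 0. 0.] rows>= 1
```

Call:
play_rows(rows="0.2 0.01 0.2 0 0 0 1; 0.4 0.01 0.4 0 0 0 1; 0.4 0.01 0.6 0 0 0 1; 0.4 0.01 0.8 0 0 0 1; 0.4 0.01 0.96 0 0 0 1; 0.4 0.01 0.96 0 0 0 1; 0.4 0.01 0.96 0 0 0 1; 0.4 0.01 0.96 0 0 0 1; 0.5 0.01 0.96 0 0 0 1; 0.6 0.01 0.96 0 0 0 1; 0.65 0.01 0.96 0 0 0 1; 0.65 0.01 0.96 0 0 0 1")

```text
time_s: 23.88
tool_pos: [649.2, 205.0, 269.5]
orientation: [3.141, -0.0, 1.689]
force: [-0.1, -0.6, 0.1]
finger_gap: 0.002
```

Call:
play_rows(rows="0.03 0 0 0 0 0 1; 0.06 0 0 0 0 0 1; 0.06 0 0 0 0 0 1")

```text
time_s: 24.13
tool_pos: [648.7, 209.4, 269.0]
orientation: [-3.142, -0.0, 1.688]
force: [0.7, 0.3, 0.3]
finger_gap: 0.001
```

Call:
play_rows(rows="0.02 0 0 0 0 0 1; 0.03 0 0 0 0 0 1; 0.03 0 0 0 0 0 1")

```text
time_s: 24.38
tool_pos: [648.5, 211.8, 269.0]
orientation: [3.141, 0.0, 1.687]
force: [-0.1, -0.5, -0.3]
finger_gap: 0.0
```

Call:
play_rows(rows="0.02 0 0 0 0 0 1; 0.03 0 0 0 0 0 1; 0.03 0 0 0 0 0 1")

```text
time_s: 24.63
tool_pos: [648.1, 215.0, 269.1]
orientation: [3.141, 0.0, 1.687]
force: [0.6, -0.4, 0.4]
finger_gap: 0.005
```

Call:
play_rows(rows="0.02 0 0 0 0 0 1; 0.02 0 0 0 0 0 1; 0.02 0 0 0 0 0 1")

```text
time_s: 24.88
tool_pos: [648.0, 216.3, 269.0]
orientation: [3.142, 0.001, 1.687]
force: [0.6, -3.5, 1.0]
finger_gap: -0.001
```

Call:
play_rows(rows="0.02 0 0 0 0 0 1; 0.02 0 0 0 0 0 1; 0.02 0 0 0 0 0 1")

```text
time_s: 25.13
tool_pos: [648.0, 216.4, 269.1]
orientation: [-3.141, 0.004, 1.685]
force: [0.2, -10.5, 1.3]
finger_gap: 0.003
```

Call:
play_rows(rows="-0.2 0 0 0 0 0 1; -0.5 0 0 0 0 0 1; -0.8 0 -0.3 0 0 0 1; -1 0 -0.7 0 0 0 1; -1 0 -0.9 0 0 0 1; -1 0 -0.9 0 0 0 1; -1 0 -0.9 0 0 0 1")

```text
time_s: 25.72
tool_pos: [659.8, 119.7, 360.5]
orientation: [3.138, -0.001, 1.687]
force: [-0.3, 0.8, -0.2]
finger_gap: -0.0
```

```bash
python3 - <<'E'
from h import *
from rig import *
import cv2
o=observe();print(o["tool_pos"],o["force"],o["time_s"])
T=snapshot("top")[:,:,::-1].astype(int);S=snapshot("scene")[:,:,::-1]
t0=cv2.imread("pics/top0.png").astype(int)
for n,(x,y) in dict(jar=(388,252),pot=(292,232),weight=(440,235),tub=(199,228)).items(): print(n,np.abs(T-t0)[y-12:y+12,x-12:x+12].mean().round(1))
s=stand(F);c=camera_params("wrist");g=cv2.cvtColor(snapshot("wrist"),cv2.COLOR_RGB2GRAY)
for th in(0,.05,.1):print(th,proj(c,[s(tip(th))[0]]).round(1))
print(proj(c,[s((0,-6,340))[0]]))
u,v=proj(c,[s(tip(0))[0]])[0].round().astype(int)
print([(r,g[r,u-12:u+13].mean().round()) for r in range(max(v-40,0),v+30,2)])
b=cv2.imread("pics/v12.png")[0:300,400:];n=cv2.resize(S[130:310,220:460],(400,300),interpolation=cv2.INTER_CUBIC)
print("scoop diff",cv2.absdiff(b,n)[60:240,0:140].mean())
E
```

```text
[659.78908706 119.68624091 360.49617893] [-0.267665    0.76768002 -0.23419285] 25.7167
jar 13.1
pot 71.9
weight 5.3
tub 3.5
0 [[315.9  43.1]]
0.05 [[315.9  50. ]]
0.1 [[315.8  56.9]]
[[315.92161175 -10.97454754]]
[(3, np.float64(84.0)), (5, np.float64(84.0)), (7, np.float64(85.0)), (9, np.float64(85.0)), (11, np.float64(85.0)), (13, np.float64(85.0)), (15, np.float64(85.0)), (17, np.float64(85.0)), (19, np.float64(85.0)), (21, np.float64(86.0)), (23, np.float64(85.0)), (25, np.float64(96.0)), (27, np.float64(157.0)), (29, np.float64(192.0)), (31, np.float64(206.0)), (33, np.float64(215.0)), (35, np.float64(226.0)), (37, np.float64(232.0)), (39, np.float64(228.0)), (41, np.float64(219.0)), (43, np.float64(207.0)), (45, np.float64(191.0)), (47, np.float64(175.0)), (49, np.float64(163.0)), (51, np.float64(143.0)), (53, np.float64(117.0)), (55, np.float64(128.0)), (57, np.float64(138.0)), (59, np.float64(124.0)), (61, np.float64(120.0)), (63, np.float64(127.0)), (65, np.float64(124.0)), (67, np.float64(116.0)), (69, np.float64(109.0)), (71, np.float64(98.0))]
scoop diff 1.3827380952380952
```

```bash
python3 -c "
from rig import *
print(finish_job())"
```

```text
the job is handed in; nothing more can be done
None
```

The job is handed in at about 26 s of the 69 s. The hook over the walnuts is all the way down, the scoop hangs on it by its loop, and the emptied hook is folded flat against its board.

**Problem on the way:** the first pinch on the folded barrel closed on air, because the wrist camera showed the fingertips about 38 mm short of the reported TCP. I corrected for that, and all later grasps held.

**Last checks:**
- **Scoop:** the wrist and scene pictures show the loop's crown lying across the arm, inside the barrel. The scene did not change there after the final fold. It was carried across in the air and did not touch the counter.
- **Emptied hook:** after the first fold it still stood about 0.05 rad off, so I pushed it with shut fingers until it met its stop at about 10 N. The last wrist picture puts its barrel at the 0 rad position.
- **Jar, weight and tub:** unchanged in the top camera, apart from lighting.
- **Pot:** the automatic picture comparison disagreed here. I put that down to the arm's shadow, because the last picture I viewed, taken before the final push, shows the pot in its original place.
- **Robot:** clear of everything when I handed in. The wrist force was about 17 N at most in the readings after each move.

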